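Centre the turned finial on its plinth before glue-up

TASK

The small turned wooden finial stands off to one side of its square plinth. Nudge it at its foot with light touches of the fingertips until it stands upright in the middle of the plinth's top, then draw back; do not grip it, lift it or tip it over, and do not press hard. Leave the plinth where it stands, and do not disturb the spare finial or the other things on the bench.

Things in the scene. Friction and masses are not known exactly. Their poses are not given: they have to be found in the camera images.
- plinth: The plinth under the finial: a loose square block of brown wood, 62 x 62 x 19 mm high, about 0.12 kg, flat on the bench. Origin: centre of its underside, the middle of its top is 19 mm above; z up. Its sides are turned 20 degrees clockwise (from above) from its x and y axes. It stays put when the light finial is slid on it.
- finial: The finial on the plinth: turned pale beech, 62 mm tall, 0.05 kg, loose. Flat round foot 34 mm wide with upright rim 12 mm high (widest part), neck 12 mm wide, head 28 mm wide at 44 mm height. Origin: centre of the foot's underside, z up. Starts 14 to 24 mm off the plinth's middle, in any direction. Pushed at the foot rim it slides (0.3 N) and stops with the push; at the head it tips.
- spare_finial: A second finial of the same shape, standing directly on the bench to the left; leave it. Origin: centre of the underside.
- glue: Yellow glue bottle with orange spout, standing, 65 mm diameter, 212 mm tall, far left; leave it. Origin: centre of the underside.
- glue_brush: Flat brush with wooden handle, 226 x 54 x 19 mm, lying to the right; leave it. Origin: centre of the underside.
- pencil: Yellow pencil, about 160 mm long and 7 mm thick, lying on the robot's side of the plinth; leave it. Origin: centre of the underside.
- offcut: Pale wooden offcut block, 82 x 75 x 38 mm overall, on the left; leave it. Origin: centre of the underside.

How it is judged (in metres and radians):
At the end, for the whole second after the job is handed in: The finial stands at rest and upright on the plinth, its axis within 6 mm of the middle of the plinth's top, and the plinth is within 15 mm of where it stood (horizontal distance between finial and plinth below 0.006 m and angle between each of finial, plinth's own z axis and vertical below 0.06 rad and z of finial in the frame of plinth between 0.015 and 0.023 m and linear speed of finial below 0.01 m/s and distance of plinth from where it was at the start of the episode below 0.015 m); the robot touches nothing.
It fails at once if the finial is tipped (more than about 26 degrees) or knocked off the plinth (angle between finial's own z axis and vertical above 0.45 rad or height (world z) of finial below 0.012 m).
It fails at once if the finial is lifted (foot more than 11 mm above the plinth's top) (height (world z) of finial above 0.03 m).
It fails at once if the fingers press or grip the finial with more than 10 N (contact force between the fingers and finial above 10 N).
It fails at once if the plinth is shifted more than 15 mm (distance of plinth from where it was at the start of the episode above 0.015 m).
It fails at once if the spare finial or another bystander is shifted more than 20 mm or knocked over (distance of any of spare_finial, glue, glue_brush, pencil, offcut from where it was at the start of the episode above 0.02 m or angle between any of spare_finial, glue's own z axis and vertical above 0.45 rad).
It also fails if it takes over 48 s, if anything falls off the work surface, if the arm or the gripper's body presses on something with over 40 N, if the wrist force passes 120 N, or if a joint passes its speed limit or range.

ROBOT

A 6-joint arm with a two-finger parallel gripper is mounted at the origin on the work surface; the furniture and walls round the work are solid. World frame = base frame: x ahead of the robot, y to its left, z up, the work surface at z = 0. Lengths are in mm, angles in rad, forces in N, time in s.
With the tool pointing down it reaches from about 350 to 775 mm from the base axis. Payload 7.3 kg.
Tool frame: the origin (TCP) lies on the mounting face of the last link; the fingertips stand 178 mm ahead of it and the grasp point (between the pads) lies env.grip_point_offset ahead of it (env.grip_point_offset is the distance from the TCP to the grasp point, in mm); z points along the fingers, y is the line along which they close (so a half turn about z gives the same grasp; the last joint's range is limited). The gripper opens to 92 mm and grips with 3 to 60 N. Pads are 19 mm wide; open, the fingers measure 130 mm over their backs; the gripper's body (75 mm by 190 mm) begins 47 mm behind the grasp point.
Start: joints at [-1.251, 0.342, 1.524, -0, 1.275, -0.146], TCP at [235.816, -469.061, 404.741] pointing down, gripper open.
Joint ranges: [-2.53, 2.53], [-0.77, 2.02], [0.04, 2.7], [-1, 4.14], [0.28, 2.66], [-3.11, 3.11]. Speed limits (rad/s): [2.57, 2.57, 3.14, 3.14, 3.14, 3.14].

INTERFACE

Orientations are given as a unit quaternion [w, x, y, z].
In Python, from station import env gives the robot as it stands.
- The arm moves only by the tool carry_out, never from a script. Its arguments are lists of equal length, an entry for each row: "linear": the shift along the tool's x, y, z in m, a list of three; "turn": the turn, a rotation vector about the tool's x, y, z in rad, a list of three; "jaw": the opening in per cent of the stroke, from 0 (shut) to 100 (fully open). In form: {"linear": [[dx, dy, dz], ...], "turn": [[rx, ry, rz], ...], "jaw": [jaw, ...]}. A call has exactly 10 rows; each row shifts and turns the commanded pose from where the row before left it, along the tool's axes as they then stand; what a row does not reach is not made up. A row lasts 1/10 s, in which the tool goes at most 50 mm and 8.59 degrees, less where a joint would pass 70% of its speed; a pose out of reach is approached as far as the arm can. A call is refused whole if a number of a shift passes 0.05 or a number of a turn 0.15, either way. A call with a gripper value outside its range is refused whole. The fingers move at their own pace and stop on an object; "squeeze" is the grip in N (left out, the last holds). Time passes only in rows, so rows that do not move let the fingers close, or fill a call up. It gives the time, the measured TCP pose, the force, the opening and the grip force at its end, in the units of the state.
- env.sense(): the state, without advancing time (a new reading comes with each control period).
- env.capture(name): name is "scene" or "top"; returns the picture (420x560x3 uint8, red, green, blue); there is no depth.
- env.camera_info(name): a dict with "fx", "fy", "cx", "cy" (pixels), "dist_coeffs" ([k1, k2, p1, p2, k3] as OpenCV has them; the pictures are not rectified), "view" (4x4, takes a point from world to camera coordinates). Camera axes: x right, y down, z forward; pixel columns grow to the right and rows downward; lengths in mm; the calibration is good to about 2 mm. A picture is of the moment at which its call begins. camera_info takes no time and is no camera call.
- env.finish_job(): hands the job in; it is judged then, once.
The state is a dict: "t": time; "joint_positions": joint angles; "qd": joint speeds; "joint_torque": joint torques, N m; "tool_pos": TCP position; "tool_rot": TCP orientation; "force": force on the tool from outside, world axes, zero at the start; "wrist_torque": the same for the moment, N m; "grip_width": finger opening in mm; "grip_force": force on a finger pad.
Only numpy, scipy, OpenCV 4.12 (cv2) and the standard library are available. Lean on these libraries where they do the work, as an engineer would, in place of code of your own. Each camera call takes 0.05 s, during which the arm holds its last target. There are 200 camera calls.

## Working session

There is one attempt and no reset: what is moved stays moved. The work goes in short steps, Python scripts to look and compute and a tool call to move; the robot and the scene stay as the last step left them, time stands still between calls to the robot, and variables do not carry over. Pictures are saved under pics/ and viewed, at most 10 in all, crops included, and the job is handed in when it is done.

Besides the shell and the picture viewer there is one more tool, called after ">>>" as a command line: name --argument value ..., lists and objects as JSON in quotes. carry_out: Moves the arm, as the interface text tells. Its arguments: {"type":"object","properties":{"linear":{"type":"array"},"turn":{"type":"array"},"jaw":{"type":"array"},"squeeze":{"type":"number"}},"required":["linear","turn","jaw"]}

```bash
mkdir -p pics; ls
python3 - <<'E'
from station import env
import cv2,numpy as np
for n in("scene","top"):
    cv2.imwrite(f"pics/{n}0.png",cv2.cvtColor(env.capture(n),cv2.COLOR_RGB2BGR))
    c=env.camera_info(n);print(n,c["fx"],c["fy"],c["cx"],c["cy"],c["dist_coeffs"]);print(np.round(c["view"],3))
s=env.sense();print(s["t"],s["tool_pos"],s["tool_rot"],s["grip_width"],env.grip_point_offset)
E
```

```text
pics
scene 386.1538944630434 386.1538944630434 280.2802551173297 217.87341312348406 [0.01029344 0.         0.         0.         0.        ]
[[ 5.89000e-01  8.08000e-01 -1.90000e-02 -3.48696e+02]
 [ 4.76000e-01 -3.66000e-01 -7.99000e-01 -1.57056e+02]
 [-6.53000e-01  4.62000e-01 -6.00000e-01  1.26572e+03]
 [ 0.00000e+00  0.00000e+00  0.00000e+00  1.00000e+00]]
top 522.640061327749 522.640061327749 276.6090671446016 206.58332475139682 [-0.20206179  0.          0.          0.          0.        ]
[[-3.00000e-02 -1.00000e+00 -0.00000e+00  1.18229e+02]
 [-9.84000e-01  3.00000e-02 -1.75000e-01  4.74577e+02]
 [ 1.75000e-01 -5.00000e-03 -9.85000e-01  1.06409e+03]
 [ 0.00000e+00  0.00000e+00  0.00000e+00  1.00000e+00]]
0.1 [ 235.79726677 -468.94581374  404.13404791] [-6.65410597e-04  9.72994552e-01  2.30827112e-01 -6.33092864e-05] 91.61067564382118 159.20000000000002
```

View pics/scene0.png

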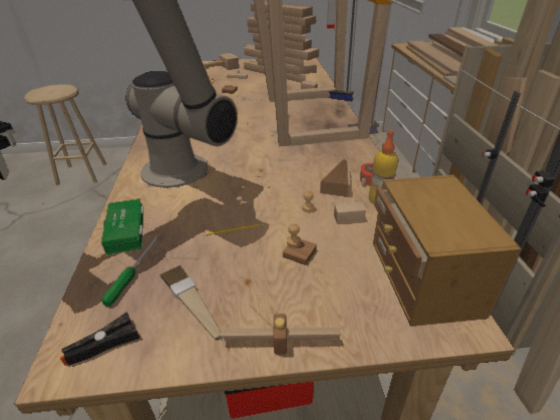

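View pics/top0.png

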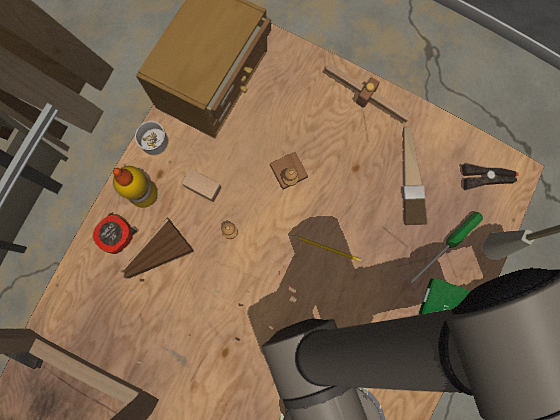

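The plinth is at about (289,170) in top and (300,250) in scene, with the finial towards the robot side of it. The spare is at (229,230) in top. I'll zoom in on both views.

Run:
```python
import cv2,numpy as np
a=cv2.imread("pics/top0.png")[145:195,265:315];b=cv2.imread("pics/scene0.png")[216:266,275:325]
cv2.imwrite("pics/z0.png",np.hstack([cv2.resize(i,(400,400),interpolation=cv2.INTER_NEAREST) for i in(a,b)]))
```

```text
(no output)
```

View pics/z0.png

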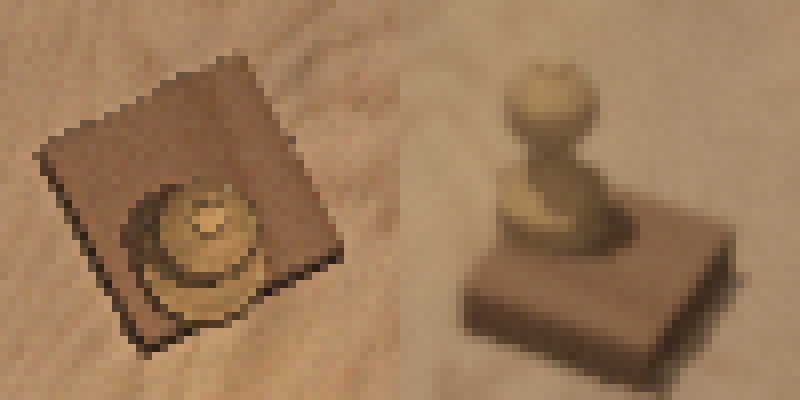

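```bash
cat > h.py <<'E'
import numpy as np,cv2
from station import env
def K(c): return np.array([[c["fx"],0,c["cx"]],[0,c["fy"],c["cy"]],[0,0,1]])
def cast(n,uv,z):
    c=env.camera_info(n);V=np.array(c["view"]);R=V[:3,:3];o=-R.T@V[:3,3]
    p=cv2.undistortPoints(np.float64(uv).reshape(-1,1,2),K(c),np.float64(c["dist_coeffs"])).reshape(-1,2)
    d=np.c_[p,np.ones(len(p))]@R
    return o+d*((z-o[2])/d[:,2])[:,None]
def proj(n,P):
    c=env.camera_info(n);V=np.array(c["view"])
    return cv2.projectPoints(np.float64(P).reshape(-1,1,3),cv2.Rodrigues(V[:3,:3])[0],V[:3,3],K(c),np.float64(c["dist_coeffs"]))[0].reshape(-1,2)
def crop2px(xy,o,s=8): return np.float64(xy)/s-0.5+np.float64(o)
E
python3 - <<'E'
from h import *
np.set_printoptions(precision=1,suppress=True)
T=(265,145);S=(275,216)
c=cast("top",crop2px([[38,152],[240,55],[343,245],[140,342]],T),19);print(c,c.mean(0))
e=np.roll(c,-1,0)-c;print(np.linalg.norm(e,axis=1),np.degrees(np.arctan2(e[:,1],e[:,0])))
print("head top",cast("top",crop2px([[210,231]],T),63), "tip",cast("top",crop2px([[210,218]],T),81))
h=cast("top",crop2px([[210,231]],T),63)[0]
print("scene head",cast("scene",crop2px([[150,105]],S),63))
# scene plinth corners visible: left(64,285), near(255,355)?, right(333,232) crop px
c2=cast("scene",crop2px([[64,285],[255,355],[335,230]],S),19);print(c2,(c2[0]+c2[2])/2)
t=np.linspace(0,2*np.pi,60)
for z in(19,31):
    r=np.c_[h[0]+17*np.cos(t),h[1]+17*np.sin(t),0*t+z]
    for n,o in(("top",T),("scene",S)):
        q=(proj(n,r)-o+.5)*8;print(z,n,q.min(0),q.max(0))
print("spare",cast("top",[[229,228]],60),"pencil",cast("top",[[290,235],[360,260]],4),"brush",cast("top",[[407,127],[414,223]],10),"offcut",cast("top",[[202,186]],38))
E
```

```text
[[578.5 116.9  19. ]
 [604.5  60.4  19. ]
 [549.8  34.3  19. ]
 [524.3  90.6  19. ]] [564.3  75.6  19. ]
[62.1 60.6 61.8 60.2] [ -65.3 -154.5  114.3   25.9]
head top [[544.1  72.1  63. ]] tip [[543.2  72.6  81. ]]
scene head [[544.8  73.4  63. ]]
[[553.1  35.1  19. ]
 [610.3  60.9  19. ]
 [582.5 114.4  19. ]] [567.8  74.8  19. ]
19 top [143.5 208.7] [268. 330.]
19 scene [ 88.5 183.3] [201.1 256.8]
31 top [144. 198.] [269.8 320.5]
31 scene [ 88.1 153. ] [201.6 226.2]
spare [[432.7 203.7  60. ]] pencil [[421.2  76.4   4. ]
 [361.7 -73.4   4. ]] brush [[ 658.7 -199.1   10. ]
 [ 437.8 -197.    10. ]] offcut [[528.4 262.6  38. ]]
```

>>> carry_out --linear '[[0,0,0],[0,0,0],[0,0,0],[0,0,0],[0,0,0],[0,0,0],[0,0,0],[0,0,0],[0,0,0],[0,0,0]]' --turn '[[0,0,-0.14],[0,0,-0.14],[0,0,-0.14],[0,0,-0.14],[0,0,-0.14],[0,0,-0.14],[0,0,-0.14],[0,0,-0.14],[0,0,-0.14],[0,0,0]]' --jaw '[65,65,65,65,65,65,65,65,65,65]'

```text
t: 1.1
tool_pos: [235.8, -469.0, 404.4]
tool_rot: [-0.0, 0.65, 0.76, 0.0]
force: [-0.4, 0.1, -0.2]
grip_width: 59.4
grip_force: 0.0
```

```bash
cat >> h.py <<'E'
from scipy.spatial.transform import Rotation as Rn
def todo(tx,ty,tz):
    s=env.sense();q=s["tool_rot"];R=Rn.from_quat([*q[1:],q[0]]).as_matrix()
    print("t",round(s["t"],2),"pos",np.round(s["tool_pos"],1),"F",np.round(s["force"],2),"w",round(s["grip_width"],1))
    print("yang",np.degrees(np.arctan2(R[1,1],R[0,1])).round(2),"z",R[:,2].round(4),"tool shift mm",(R.T@(np.array([tx,ty,tz])-s["tool_pos"])).round(1))
E
python3 -c "
from h import *
todo(544.3,72.2,300)"
```

```text
t 1.1 pos [ 235.8 -469.   404.4] F [-0.36  0.07 -0.23] w 59.4
yang 8.95 z [-2.e-04  8.e-04 -1.e+00] tool shift mm [486.5 389.  104.7]
```

>>> carry_out --linear '[[0.0243,0.0195,0],[0.0243,0.0195,0],[0.0243,0.0195,0],[0.0243,0.0195,0],[0.0243,0.0195,0],[0.0243,0.0195,0],[0.0243,0.0195,0],[0.0243,0.0195,0],[0.0243,0.0195,0],[0.0243,0.0195,0]]' --turn '[[0,0,0],[0,0,0],[0,0,0],[0,0,0],[0,0,0],[0,0,0],[0,0,0],[0,0,0],[0,0,0],[0,0,0]]' --jaw '[65,65,65,65,65,65,65,65,65,65]'

```text
t: 2.1
tool_pos: [391.4, -197.7, 404.7]
tool_rot: [-0.0, 0.652, 0.758, -0.0]
force: [-0.9, -0.4, 0.1]
grip_width: 59.4
grip_force: 0.0
```

>>> carry_out --linear '[[0.027,0.0215,0.01],[0.027,0.0215,0.01],[0.027,0.0215,0.01],[0.027,0.0215,0.01],[0.027,0.0215,0.01],[0.027,0.0215,0.01],[0.027,0.0215,0.01],[0.027,0.0215,0.01],[0.027,0.0215,0.01],[0,0,0.01]]' --turn '[[0,0,0],[0,0,0],[0,0,0],[0,0,0],[0,0,0],[0,0,0],[0,0,0],[0,0,0],[0,0,0],[0,0,0]]' --jaw '[65,65,65,65,65,65,65,65,65,65]'

```text
t: 3.1
tool_pos: [545.8, 74.1, 303.9]
tool_rot: [0.0, 0.65, 0.76, 0.001]
force: [0.2, 0.5, -0.0]
grip_width: 60.0
grip_force: 0.0
```

```bash
python3 -c "
from h import *
todo(544.3,72.2,203)"
```

```text
t 3.1 pos [545.8  74.1 303.9] F [ 0.19  0.49 -0.04] w 60.0
yang 8.84 z [ 1.1e-03  8.0e-04 -1.0e+00] tool shift mm [ -1.7  -1.9 100.9]
```

>>> carry_out --linear '[[-0.0017,-0.0019,0],[0,0,0.013],[0,0,0.013],[0,0,0.013],[0,0,0.013],[0,0,0.013],[0,0,0.013],[0,0,0.013],[0,0,0.01],[0,0,0]]' --turn '[[0,0,0],[0,0,0],[0,0,0],[0,0,0],[0,0,0],[0,0,0],[0,0,0],[0,0,0],[0,0,0],[0,0,0]]' --jaw '[65,65,65,65,65,65,65,65,65,65]'

```text
t: 4.1
tool_pos: [542.5, 69.1, 202.1]
tool_rot: [-0.001, 0.65, 0.76, -0.001]
force: [-0.0, -0.6, -0.1]
grip_width: 59.8
grip_force: 0.0
```

```bash
python3 -c "
from h import *
todo(544.3,72.2,203)
a=env.capture('scene')[200:275,262:337,::-1]
cv2.imwrite('pics/s1.png',cv2.resize(a,(600,600),interpolation=cv2.INTER_NEAREST))"
```

```text
t 4.1 pos [542.5  69.1 202.1] F [-0.02 -0.62 -0.14] w 59.8
yang 8.88 z [-2.9e-03 -1.0e-04 -1.0e+00] tool shift mm [ 2.8  2.2 -1. ]
```

View pics/s1.png

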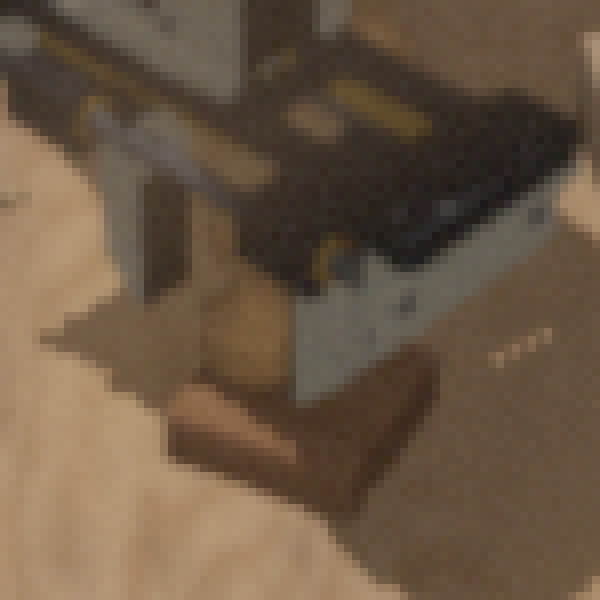

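>>> carry_out --linear '[[0.0028,0,0],[0,0.003,0],[0,0.003,0],[0,0.003,0],[0,0.0015,0],[0,0.0015,0],[0,0.0015,0],[0,0.0015,0],[0,0.0015,0],[0,0.0015,0]]' --turn '[[0,0,0],[0,0,0],[0,0,0],[0,0,0],[0,0,0],[0,0,0],[0,0,0],[0,0,0],[0,0,0],[0,0,0]]' --jaw '[65,65,65,65,65,65,65,65,65,65]'

```text
t: 5.15
tool_pos: [560.4, 74.6, 203.6]
tool_rot: [-0.0, 0.65, 0.76, -0.0]
force: [-0.9, -0.2, 0.1]
grip_width: 59.5
grip_force: 0.2
```

```bash
python3 -c "
from h import *
todo(577.2,77.4,202)
cv2.imwrite('pics/t1.png',env.capture('top')[...,::-1])
todo(577.2,77.4,202)"
```

```text
t 5.15 pos [560.4  74.6 203.6] F [-0.91 -0.18  0.15] w 59.5
yang 8.88 z [-3.e-04 -1.e-04 -1.e+00] tool shift mm [ 0.1 17.   1.6]
t 5.2 pos [560.6  74.7 203.7] F [ 0.18 -0.18 -0.04] w 59.8
yang 8.88 z [ 2.e-04 -1.e-04 -1.e+00] tool shift mm [ 0.1 16.8  1.7]
```

>>> carry_out --linear '[[0,0.0015,0],[0,0.0015,0],[0,0.0015,0],[0,0.0015,0],[0,0.0015,0],[0,0.0015,0],[0,0.0015,0],[0,0.0015,0],[0,0.0015,0],[0,0.001,0]]' --turn '[[0,0,0],[0,0,0],[0,0,0],[0,0,0],[0,0,0],[0,0,0],[0,0,0],[0,0,0],[0,0,0],[0,0,0]]' --jaw '[65,65,65,65,65,65,65,65,65,65]'

```text
t: 6.2
tool_pos: [574.8, 76.9, 203.7]
tool_rot: [0.0, 0.65, 0.76, -0.0]
force: [-1.1, -0.3, 0.3]
grip_width: 59.8
grip_force: 0.1
```

```bash
python3 -c "
from h import *
todo(577.2,77.4,202)
a=env.capture('scene')[200:275,262:337,::-1]
cv2.imwrite('pics/s2.png',cv2.resize(a,(600,600),interpolation=cv2.INTER_NEAREST))"
```

```text
t 6.2 pos [574.8  76.9 203.7] F [-1.08 -0.33  0.34] w 59.8
yang 8.88 z [ 1.e-04 -1.e-04 -1.e+00] tool shift mm [0.1 2.4 1.7]
```

View pics/s2.png

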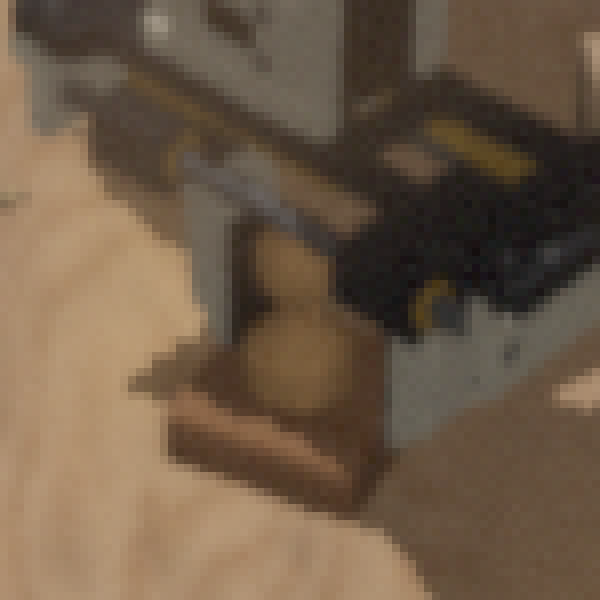

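The finial is upright and near the middle, with its foot at about (298,360) in the crop. I'll push 1.5 mm more, back off, then lift and look.

>>> carry_out --linear '[[0,0.001,0],[0,0.0005,0],[0,0,0],[0,-0.004,0],[0,-0.005,0],[0,-0.004,0],[0,0,0],[0,0,-0.01],[0,0,-0.02],[0,0,-0.025]]' --turn '[[0,0,0],[0,0,0],[0,0,0],[0,0,0],[0,0,0],[0,0,0],[0,0,0],[0,0,0],[0,0,0],[0,0,0]]' --jaw '[65,65,65,65,65,65,65,65,65,65]'

```text
t: 7.25
tool_pos: [563.2, 75.1, 259.3]
tool_rot: [-0.0, 0.65, 0.76, -0.0]
force: [0.2, 0.4, 0.1]
grip_width: 59.5
grip_force: 0.0
```

>>> carry_out --linear '[[0,0,-0.025],[0,0,-0.02],[-0.02,0,0],[-0.03,0,0],[-0.03,0,0],[-0.03,0,0],[-0.03,0,0],[-0.03,0,0],[-0.03,0,0],[-0.02,0,0]]' --turn '[[0,0,0],[0,0,0],[0,0,0],[0,0,0],[0,0,0],[0,0,0],[0,0,0],[0,0,0],[0,0,0],[0,0,0]]' --jaw '[65,65,65,65,65,65,65,65,65,65]'

```text
t: 8.25
tool_pos: [597.5, -144.3, 304.5]
tool_rot: [0.001, 0.651, 0.759, 0.0]
force: [0.0, 0.4, -0.7]
grip_width: 59.8
grip_force: 0.0
```

Run:
```python
from h import *
todo(575,77,300)
a=env.capture("top")[145:195,265:315,::-1];b=env.capture("scene")[216:266,275:325,::-1]
cv2.imwrite("pics/z1.png",np.hstack([cv2.resize(i,(400,400),interpolation=cv2.INTER_NEAREST) for i in(a,b)]))
```

```text
t 8.25 pos [ 597.5 -144.3  304.5] F [ 0.01  0.41 -0.69] w 59.8
yang 8.81 z [ 1.2e-03 -8.0e-04 -1.0e+00] tool shift mm [222.1  11.6   4.3]
```

View pics/z1.png

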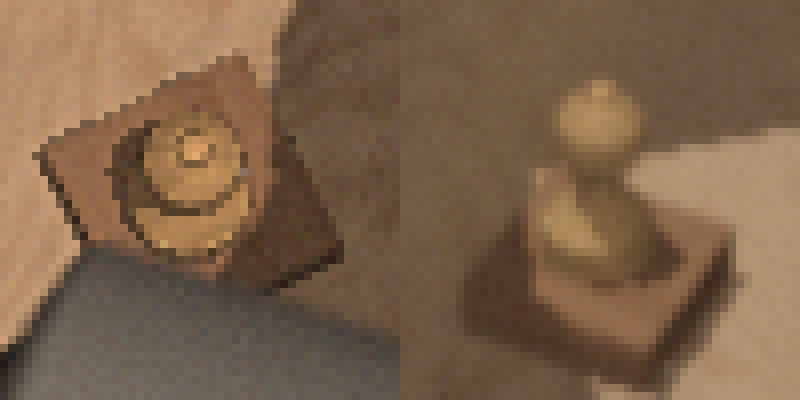

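The plinth has not moved (left corner (38,152), right (343,245) in the crop). The finial's head centre is now at about (195,160) in the top crop and (200,124) in the scene crop.

Run:
```python
from h import *
np.set_printoptions(precision=1,suppress=True)
T=(265,145);S=(275,216)
h=cast("top",crop2px([[195.5,160]],T),63)[0];print(h,cast("scene",crop2px([[200,124]],S),63))
t=np.linspace(0,2*np.pi,60)
for hh in (h,[564.3,75.6,0]):
  for z in(19,31):
    r=np.c_[hh[0]+17*np.cos(t),hh[1]+17*np.sin(t),0*t+z]
    for n,o in(("top",T),("scene",S)):
        q=(proj(n,r)-o+.5)*8;print(z,n,q.min(0),q.max(0))
```

```text
[563.4  75.2  63. ] [[560.7  79.5  63. ]]
19 top [129.8 140.7] [253.9 261.1]
19 scene [135.7 212. ] [249.8 287.2]
31 top [130.1 129.3] [255.5 250.9]
31 scene [135.6 181.5] [250.7 256.5]
19 top [128.2 137.7] [252.3 258.1]
19 scene [138.6 212.9] [252.7 288.2]
31 top [128.5 126.3] [253.9 247.9]
31 scene [138.5 182.4] [253.6 257.4]
```

The foot outline matches a centred finial to about 1–2 mm, and the arm is clear, so I'm handing in.

```bash
python3 -c "
from station import env
print(env.finish_job())"
```

```text
the job is handed in; nothing more can be done
None
```

I nudged the finial at its foot to the middle of the plinth; my last camera check put it upright and about 1–2 mm from centre, with the plinth unmoved and the arm clear. I handed the job in after about 8 s of robot time, and the hand-in gave no verdict.

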